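Blank off a mould's water port with a cam-lock plug

TASK

One of the two mould halves on the bench still has its water coupler standing open with both cam arms raised. Take the orange grooved plug from the front row of fittings, set it upright into that coupler and push it down onto the rubber seal with a firm push of about 20 N (do not ram it), then swing the two cam arms down together, without forcing them, until both hang fully home against the coupler and hold the plug, and let go. Leave the other mould and the other fittings and goods as they are.

Things in the scene. Friction and masses are not known exactly. Their poses are not given: they have to be found in the camera images.
- plug: Orange grooved blanking plug, loose, standing upright on its nose. Origin: centre of the nose face, z up its axis. Nose 36.6 mm dia (2 mm lead-in) to z 13; shoulder slopes 45 deg to z 16; groove 22 mm dia to z 31; collar 36.6 mm dia to z 40; on top a hexagon 32 mm across flats, z 40 to 54, a pair of flats facing its +-x and every 60 deg. 130 to 210 g.
- coupler: Aluminium coupler socket on a brass nipple on top of the open mould. Origin on its axis at the height of the two cam pins (135 mm over the bench); z up, y towards the left arm. Round bore 38 mm, rim outside 49 mm, top of rim at z 5.5. Pins at y +-25, x +-12.5. The rubber seal lies at the bottom; a plug just resting on it has its nose at z -27 to -30 mm.
- cam_left (a joint): Left cam arm (at the coupler's +y), rad: 0 = home, hanging down along the coupler; 1.57 = level, pointing outward; 2.2 = stop, raised 36 deg over level. Starts raised at 1.65 to 2.1. Stays where it is put. From about 0.5 down its lobe bites into the plug's groove and draws the plug down up to 2 mm: up to 0.5 N m there, 0.06 before. Once home it holds by itself.
- cam_right (a joint): Right cam arm (at the coupler's -y): the mirror image of the left one, same values. The two must come down together: one arm alone drags the plug askew; never let one be below 0.9 while the other is above 1.5, nor one below 0.35 while the other is above 0.95.
- lever_left: Brass lever of the left arm, 10 mm wide, 5 mm thick. Origin on its pin; at 0 rad its y points outward from the coupler and it hangs along -z from 4 to 62 mm, outer face at y 6.5 (flaring to 11 at the end, with a thin pull ring). So across both levers, home, it is 63 mm. A push of over 45 N on it would bend it; 20 to 30 N at 25 mm or more from the pin is enough.
- lever_right: Brass lever of the right arm: as the left one, its own frame turned half round, so that its y also points outward from the coupler.
- mould_open: Mould half to be blanked off, fixed: aluminium block with a steel back plate on top, 166 x 146 mm, 60 mm high. Origin under its centre; the coupler stands in the middle, its axes parallel to the mould's. The seal in the coupler differs in height by up to 1.2 mm either way from one to another (wear), unseen; it yields from about 10 N, then 8 N per mm, and stays where it is pressed. Over 28 N spoils it.
- mould_done: The other mould half, alike and fixed, its coupler already locked on an orange plug with both arms down. Origin under its centre. To be left alone, not pushed against.
- big_adapter: Black grooved plug of the next size, loose, upright: 48 mm dia, 71 mm high, hexagon 46 mm. Does not fit. Origin: centre of its underside. Leave it.
- dust_cap: Aluminium dust cap with two short brass arms, loose: 48 mm dia, 26 mm high, 60 mm over the arms, 46 mm high there. Origin: centre of its underside. Leave it.
- spare_seal: Spare black rubber ring lying between the moulds: 42 mm outside, 26 mm inside, 6 mm thick. Origin: centre of its underside. Leave it.
- spanner: Steel spanner, 160 mm long, lying along its x. Leave it.
- bellows: Black ribbed rubber sleeve standing upright, 72 mm dia, 125 mm high. Origin: centre of its underside. Leave it.
- jug: Beige blow-moulded jug, 136 mm dia at the belly, 205 mm high, handle at its +y. Origin: centre of its underside. Leave it.
- tape_gun: Hand tape dispenser, 210 mm long, 85 mm high, yellow handle. Origin under the tape roll. Leave it.
Not all that is in view belongs to the job. Of the things shaped like the plug, the orange one is meant.

How it is judged:
By the outcome, as a careful person would: the job done as asked, in the order asked, and still so for the second after the job is handed in, with the robot touching nothing.
It also fails if it takes over 66 s, if anything falls off the work surface, if the arm or the gripper's body presses on something with over 40 N, if the wrist force passes 120 N, or if a joint passes its speed limit or range.

ROBOT

A 7-joint arm with a two-finger parallel gripper is mounted at the origin on the work surface. World frame = base frame: x ahead of the robot, y to its left, z up, the work surface at z = 0. Lengths are in m, angles in rad, forces in N, time in s.
With the tool pointing down it reaches from about 0.35 to 0.9 m from the base axis. Payload 8.1 kg.
Tool frame: the origin (TCP) lies at the very end of the fingers, on their centre line; the grasp point (between the pads) lies arm.hold_point_z behind it (arm.hold_point_z is the distance from the TCP to the grasp point, in m); z points along the fingers, y is the line along which they close (so a half turn about z gives the same grasp; the last joint's range is limited). The gripper opens to 92 mm and grips with 3 to 60 N. Pads are 19 mm wide; open, the fingers measure 130 mm over their backs; the gripper's body (75 mm by 190 mm) begins 47 mm behind the grasp point.
Start: joints at [-1.229, 0.434, 0.025, 1.573, -0.012, 1.134, -0.075], TCP at [0.269, 0.564, 0.227] pointing down, gripper open.
Joint ranges: [-2.62, 2.62], [-0.44, 2.09], [-1.27, 1.32], [0.08, 2.57], [-1.32, 4.46], [0.12, 2], [-2.74, 2.74]. Speed limits (rad/s): [2.22, 2.22, 3.01, 3.01, 3.14, 3.14, 3.14].

INTERFACE

Orientations are given as a rotation vector (axis times angle).
In Python, from cell import arm, vision, job, cut_out gives the robot as it stands. The module is installed in compiled form; this text tells all that it offers.
- The arm moves only by the tool play_rows, never from a script. Its argument "increments" is text: rows parted by semicolons, each of 5 numbers parted by spaces: the shift along the tool's x, y, z in cm, then the turn about the tool's z in degrees, then the opening, from -1 (shut) to 1 (fully open), so that 0 is half open. A call has 1 to 5 rows; each row shifts and turns the commanded pose from where the row before left it, along the tool's axes as they then stand; what a row does not reach is not made up. A row lasts 1/12 s, in which the tool goes at most 41.7 mm and 7.16 degrees, less where a joint would pass 70% of its speed; a pose out of reach is approached as far as the arm can. A call is refused whole if a number of a shift passes 4.17 or a number of a turn 7.16, either way. A call with a gripper value outside its range is refused whole. The fingers move at their own pace and stop on an object; "grip_force" is the grip in N (left out, the last holds). Time passes only in rows, so rows that do not move let the fingers close. It gives the time, the measured TCP pose, the force, the opening and the grip force at its end, in the units of the state.
- arm.observe(): the state, without advancing time (a new reading comes with each control period).
- vision.get_image(name): name is "side" or "top" or "wrist"; returns a dict with "frame" (400x640x3 uint8, red, green, blue), "z_map" (400x640 float32, m along the optical axis (not along the pixel's ray), 0 where there is no reading), "mtx" (3x3 intrinsics, pixels), "cam_to_world" (4x4, takes a point from camera to world coordinates). Camera axes: x right, y up, looking along -z (the intrinsics and any distortion apply to the point x, -y, -z); pixel columns grow to the right and rows downward; lengths in m; the calibration is good to about 2 mm. A picture is of the moment at which its call begins.
- job.sign_off(): hands the job in; it is judged then, once.
Trained networks look in a picture, given as the dict that the camera call returned (one of the last four; its "shot" number tells which), for a name from the list of things; names that differ only in an ending like _2 or _b are one class to them, and where a whole thing is asked for, a point or a joint stands for the part that bears it (a point fixed in the world has none). Each returns a list of dicts, best first, with "confidence" (0 to 1); they miss things now and then, are a little off and sometimes report something else, mostly with a low value. They report only what shows in the picture. A call takes as long as a camera call. They do not tell look-alikes from the thing itself.
- cut_out(query, picture): "mask" (400x640 bool, what is visible of it) and "point" ([row, column] in pixels, amid what is visible of it).
The state is a dict: "clock": time; "joints": joint angles; "dq": joint speeds; "joint_efforts": joint torques, N m; "position": TCP position; "ee_rot": TCP orientation; "force": force on the tool from outside, world axes, zero at the start; "ft_torque": the same for the moment, N m; "width": opening from 0.0 (shut) to 1.0 (fully open); "gripper_force": force on a finger pad.
Only numpy, scipy, OpenCV 4.12 (cv2) and the standard library are available. Lean on these libraries where they do the work, as an engineer would, in place of code of your own. Each camera call takes 0.05 s, during which the arm holds its last target. There are 200 camera calls.

## Working session

There is one attempt and no reset: what is moved stays moved. The work goes in short steps, Python scripts to look and compute and a tool call to move; the robot and the scene stay as the last step left them, time stands still between calls to the robot, and variables do not carry over. Pictures are saved under pics/ and viewed, at most 10 in all, crops included, and the job is handed in when it is done.

Besides the shell and the picture viewer there is one more tool, called after "Call:" as name(argument=value, ...), one argument or row to a line, values as JSON. play_rows: Moves the arm, as the interface text tells. Its arguments: {"type":"object","properties":{"increments":{"type":"string"},"grip_force":{"type":"number"}},"required":["increments"]}

```bash
mkdir -p pics; cat > h.py <<'E'
import numpy as np, cv2
from cell import arm, vision, job, cut_out
def save(p,n,crop=None,s=1):
    f=p["frame"][:,:,::-1]
    if crop: f=f[crop[0]:crop[1],crop[2]:crop[3]]
    cv2.imwrite("pics/"+n,cv2.resize(f,None,fx=s,fy=s,interpolation=cv2.INTER_CUBIC) if s!=1 else f)
def pts(p,mask):
    r,c=np.nonzero(mask&(p["z_map"]>0)); z=p["z_map"][r,c]; K=p["mtx"]
    P=np.stack([(c-K[0,2])/K[0,0]*z,-(r-K[1,2])/K[1,1]*z,-z,np.ones_like(z)])
    return (p["cam_to_world"]@P)[:3].T
E
python3 - <<'E'
from h import *
s=arm.observe(); print({k:np.round(v,3) for k,v in s.items()}, arm.hold_point_z)
for n in ("side","top"):
    p=vision.get_image(n); save(p,n+"1.png"); print(n,np.round(p["cam_to_world"],2).tolist(),np.round(p["mtx"],0).tolist())
    for q in ("plug","coupler","lever_left","mould_open","mould_done","big_adapter","dust_cap"):
        for d in cut_out(q,p)[:3]:
            P=pts(p,d["mask"]); print(q,round(d["confidence"],2),d["point"],d["mask"].sum(),np.round(np.median(P,0),3),np.round(np.percentile(P,2,axis=0),3),np.round(np.percentile(P,98,axis=0),3))
E
```

```text
{'clock': np.float64(0.0), 'joints': array([-1.229,  0.435,  0.025,  1.574, -0.012,  1.134, -0.075]), 'dq': array([-0.001, -0.001,  0.   ,  0.001,  0.001,  0.   , -0.   ]), 'joint_efforts': array([-0.0000e+00, -6.6787e+01,  9.8500e-01, -3.1446e+01, -6.1000e-02,
        4.3000e-02,  0.0000e+00]), 'position': array([0.269, 0.564, 0.226]), 'ee_rot': array([-6.930e-01, -3.064e+00,  2.000e-03]), 'force': array([0.606, 0.022, 0.669]), 'ft_torque': array([ 0.006,  0.043, -0.036]), 'gripper_force': np.float64(0.0), 'width': np.float64(0.997)} 0.0188
side [[0.69, 0.54, -0.48, -0.05], [-0.72, 0.51, -0.47, -0.53], [-0.01, 0.67, 0.74, 0.96], [0.0, 0.0, 0.0, 1.0]] [[431.0, 0.0, 322.0], [0.0, 431.0, 204.0], [0.0, 0.0, 1.0]]
plug 0.77 [266.1, 342.4] 302 [ 0.426 -0.145  0.044] [ 0.414 -0.157 -0.002] [ 0.461 -0.122  0.058]
plug 0.75 [272.4, 376.8] 276 [ 0.479 -0.214  0.047] [ 0.469 -0.227  0.005] [ 0.5   -0.194  0.058]
plug 0.59 [297.8, 365.9] 316 [ 0.393 -0.24   0.048] [ 0.382 -0.254  0.001] [ 0.418 -0.222  0.058]
coupler 0.95 [147.1, 314.1] 547 [0.639 0.177 0.127] [0.621 0.113 0.002] [0.754 0.312 0
[... 950 characters left out ...]
3 -0.219  0.057]
plug 0.44 [237.3, 358.6] 110 [ 0.428 -0.138  0.053] [ 0.414 -0.156  0.003] [ 0.446 -0.124  0.06 ]
plug 0.19 [175.0, 437.3] 251 [ 0.683 -0.403  0.006] [ 0.605 -0.424 -0.003] [ 0.744 -0.386  0.012]
coupler 0.62 [163.7, 267.4] 430 [0.646 0.182 0.135] [0.621 0.106 0.034] [0.701 0.258 0.17 ]
mould_done 0.9 [179.4, 366.4] 2142 [ 0.621 -0.143  0.06 ] [ 0.549 -0.219  0.001] [ 0.718 -0.071  0.157]
big_adapter 0.55 [162.9, 281.5] 63 [0.637 0.127 0.152] [0.629 0.101 0.082] [0.662 0.154 0.17 ]
big_adapter 0.5 [236.8, 329.4] 198 [ 0.419 -0.034  0.07 ] [ 0.398 -0.057  0.001] [ 0.445 -0.011  0.077]
dust_cap 0.62 [222.3, 262.0] 164 [0.446 0.198 0.025] [0.426 0.172 0.011] [0.466 0.225 0.046]
```

View pics/side1.png

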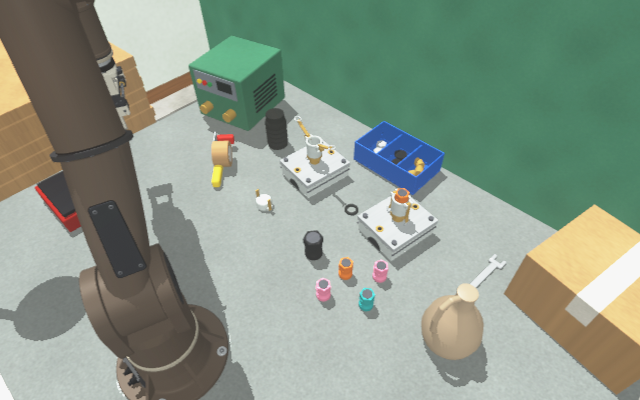

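View pics/top1.png

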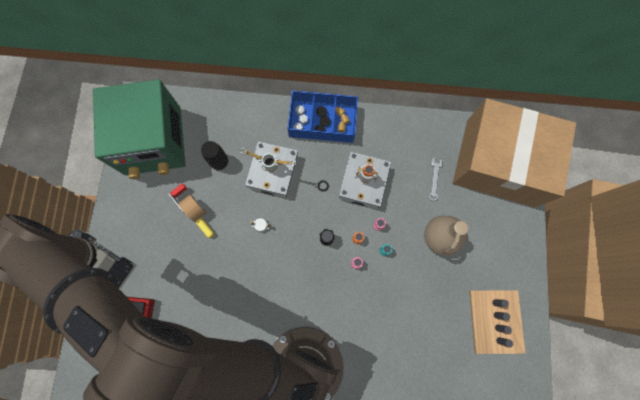

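The open coupler is the left mould (side 314,148). The orange plug is at side (345,268), about (0.43, -0.14). The pink and teal ones are decoys. I'm moving above the orange plug.

Call:
play_rows(
  increments="-2.48 -3.15 0 0 1;-2.48 -3.15 0 0 1;-2.48 -3.15 0 0 1;-2.48 -3.15 0 0 1;-2.48 -3.15 0 0 1",
)

```text
clock: 1.22
position: [0.3132, 0.3668, 0.2268]
ee_rot: [0.693, 3.064, 0.001]
force: [0.8, 0.4, 0.8]
width: 0.998
gripper_force: 0.0
```

Call:
play_rows(
  increments="-2.48 -3.15 0 0 1;-2.48 -3.15 0 0 1;-2.48 -3.15 0 0 1;-2.48 -3.15 0 0 1;-2.48 -3.15 0 0 1",
)

```text
clock: 1.63
position: [0.3573, 0.1713, 0.227]
ee_rot: [0.693, 3.064, 0.001]
force: [2.0, -0.0, 0.9]
width: 1.002
gripper_force: 0.0
```

Call:
play_rows(
  increments="-2.48 -3.15 0 0 1;-2.48 -3.15 0 0 1;-2.48 -3.15 0 0 1;-2.48 -3.15 0 0 1;-2.48 -3.15 0 0 1",
)

```text
clock: 2.05
position: [0.4015, -0.0244, 0.2272]
ee_rot: [0.693, 3.063, 0.001]
force: [0.8, 1.2, 0.1]
width: 0.995
gripper_force: 0.0
```

Call:
play_rows(
  increments="-2.4 -3.1 0 0 1;-2.4 -3.1 0 0 1;-2.4 -3.1 0 0 1;0 0 0 0 1;0 0 0 0 1",
)

```text
clock: 2.47
position: [0.4264, -0.1397, 0.2269]
ee_rot: [0.701, 3.062, -0.001]
force: [0.0, 1.0, 0.5]
width: 1.0
gripper_force: 0.0
```

```bash
cat >> h.py <<'E'
from scipy.spatial.transform import Rotation as Ro
def tcp():
    s=arm.observe(); return np.array(s["position"]),Ro.from_rotvec(s["ee_rot"]).as_matrix(),s
def top(p,mask,zlo,zhi):
    P=pts(p,mask); P=P[(P[:,2]>zlo)&(P[:,2]<zhi)]
    return P
E
python3 - <<'E'
from h import *
p0,R,s=tcp(); print(np.round(p0,4),np.round(R,3).tolist(),np.round(s["joints"],2),s["clock"])
p=vision.get_image("wrist"); save(p,"w1.png"); print(np.round(p["cam_to_world"],3).tolist())
for d in cut_out("plug",p)[:5]:
    m=d["mask"]; rgb=p["frame"][m].mean(0)
    P=top(p,m,.048,.062); (cx,cy),r=cv2.minEnclosingCircle(P[:,:2].astype(np.float32))
    print(round(d["confidence"],2),d["point"],rgb.round(),m.sum(),"med",np.round(np.median(P,0),4),"circ",round(cx,4),round(cy,4),round(r,4),"rect",cv2.minAreaRect((P[:,:2]*1000).astype(np.float32)))
E
```

```text
[ 0.4264 -0.1397  0.2269] [[-0.901, 0.435, 0.0], [0.435, 0.901, -0.001], [-0.001, -0.001, -1.0]] [-0.3   0.14  0.57  2.01 -0.09  1.01  1.43] 2.4667
[[0.435, -0.862, -0.261, 0.356], [0.9, 0.416, 0.127, -0.104], [-0.0, -0.29, 0.957, 0.384], [0.0, 0.0, 0.0, 1.0]]
0.89 [178.7, 323.3] [158. 119.  94.] 852 med [ 0.4308 -0.138   0.0538] circ 0.4314 -0.1382 0.0183 rect ((431.0705261230469, -138.10513305664062), (31.8505859375, 35.05260467529297), 57.277610778808594)
0.85 [188.2, 242.1] [ 73. 115. 119.] 1028 med [ 0.3989 -0.2336  0.0538] circ 0.3997 -0.2349 0.0186 rect ((399.5100402832031, -234.1907196044922), (35.52836608886719, 32.36933517456055), 68.4527816772461)
0.75 [239.5, 291.8] [158. 122. 140.] 931 med [ 0.4847 -0.2071  0.0537] circ 0.4856 -0.208 0.0183 rect ((486.0060729980469, -208.00411987304688), (32.450767517089844, 35.49662399291992), 8.920578002929688)
0.63 [112.4, 282.7] [164. 132. 152.] 877 med [ 0.3466 -0.1396  0.0538] circ 0.3471 -0.14 0.0181 rect ((347.015625, -139.92152404785156), (35.1619987487793, 31.722705841064453), 50.745487213134766)
0.6 [231.2, 635.6] [96. 82. 53.] 524 med [0.6332 0.1706 0.0604] circ 0.6445 0.1805 0.0173 rect ((640.8908081054688, 173.80958557128906), (16.91933822631836, 34.41551208496094), 61.5519905090332)
```

View pics/w1.png

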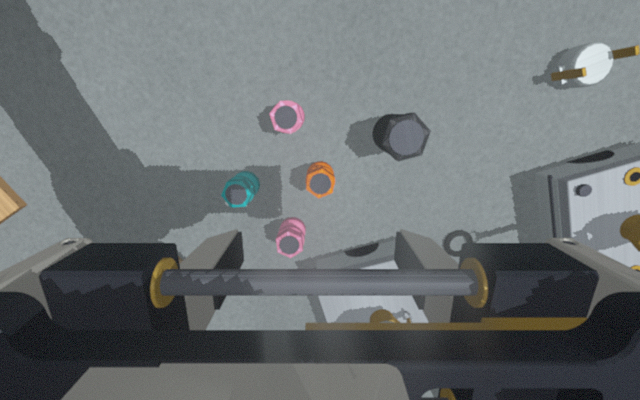

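Orange plug seen at wrist (320,180), at (0.431, -0.138) with a flat pair normal at about 57°. I'm going down onto the hexagon, above the collar.

Call:
play_rows(
  increments="-0.34 0.35 0 7 0.5;0 0 4 0 0.4;0 0 4 0 0.4;0 0 4 0 0.4;0 0 3 0 0.4",
)

```text
clock: 2.98
position: [0.43, -0.1335, 0.0744]
ee_rot: [-0.874, -3.016, -0.001]
force: [0.5, 0.5, -0.2]
width: 0.716
gripper_force: 0.0
```

Call:
play_rows(
  increments="0 0 2 0 0.4;0 0 1.45 0 0.4;0 0 0 0 0.4;0 0 0 0 0.4",
)

```text
clock: 3.32
position: [0.4306, -0.1344, 0.0421]
ee_rot: [-0.876, -3.015, -0.001]
force: [-0.6, 0.4, -0.0]
width: 0.697
gripper_force: 0.0
```

```bash
python3 - <<'E'
from h import *
p0,R,s=tcp(); print(np.round(p0,4),np.round(R,3).tolist(),s["clock"])
p=vision.get_image("wrist"); save(p,"w2.png")
for d in cut_out("plug",p)[:2]:
    P=pts(p,d["mask"]); P=P[np.abs(P[:,2]-.054)<.004]
    if len(P)<30: continue
    c,r=cv2.minEnclosingCircle(P[:,:2].astype(np.float32)); print(d["point"],c,r,R.T@(np.r_[c,.054]-p0),P[:,2].mean())
E
```

```text
[ 0.4306 -0.1344  0.0421] [[-0.844, 0.536, -0.002], [0.536, 0.844, 0.001], [0.002, -0.0, -1.0]] 3.3167
[241.7, 315.7] (0.4289819896221161, -0.136705219745636) 0.017199009656906128 [ 0.00011454 -0.00280166 -0.01190668] 0.05372008113365187
```

View pics/w2.png

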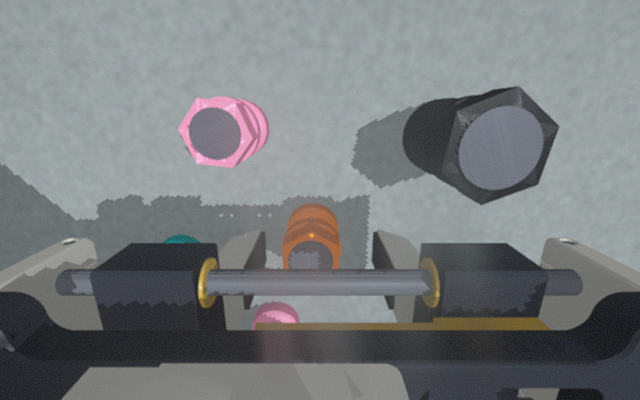

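The plug (313,240) sits between the fingers, about 3 mm to one side. I'll centre on it and close.

Call:
play_rows(
  increments="0 -0.28 0 0 0.3;0 0 0 0 -0.2;0 0 0 0 -1;0 0 0 0 -1;0 0 0 0 -1",
  grip_force=45,
)

```text
clock: 3.83
position: [0.4296, -0.138, 0.0425]
ee_rot: [0.879, 3.016, 0.0]
force: [-0.5, -0.5, -0.2]
width: 0.411
gripper_force: 0.0
```

Call:
play_rows(
  increments="0 0 0 0 -1;0 0 0 0 -1;0 0 0 0 -1;0 0 0 0 -1;0 0 0 0 -1",
)

```text
clock: 4.25
position: [0.4296, -0.138, 0.0423]
ee_rot: [0.879, 3.016, 0.0]
force: [0.0, 0.3, 3.7]
width: 0.34
gripper_force: 45.0
```

Gripped on the hexagon (31 mm). Next: lift, carry to above the open coupler, turn.

Call:
play_rows(
  increments="0 0 -2 0 -1;0 0 -4 0 -1;0 0 -4 0 -1;0 0 -4 0 -1;0 0 -4 0 -1",
)

```text
clock: 4.67
position: [0.4284, -0.1382, 0.2237]
ee_rot: [-0.879, -3.015, 0.001]
force: [3.0, 1.2, -3.0]
width: 0.343
gripper_force: 45.0
```

Call:
play_rows(
  increments="0 0 -4 0 -1;-0.1 3 -0.8 0 -1;-0.1 3.9 0 0 -1;-0.1 3.9 0 0 -1;-0.1 3.9 0 0 -1",
)

```text
clock: 5.08
position: [0.5122, -0.0146, 0.2704]
ee_rot: [0.88, 3.016, 0.001]
force: [1.4, -1.1, -1.7]
width: 0.338
gripper_force: 45.0
```

Call:
play_rows(
  increments="-0.1 3.9 0 0 -1;-0.1 3.9 0 0 -1;-0.1 3.9 0 0 -1;-0.1 3.9 0 0 -1;-0.1 3.9 0 0 -1",
)

```text
clock: 5.5
position: [0.621, 0.1474, 0.2694]
ee_rot: [-0.878, -3.015, 0.001]
force: [0.6, 0.5, -1.3]
width: 0.34
gripper_force: 45.0
```

Call:
play_rows(
  increments="-0.1 3.8 0 0 -1;0 0 0 6.5 -1;0 0 0 6.5 -1;0 0 0 6.5 -1;0 0 0 6.5 -1",
)

```text
clock: 5.92
position: [0.6416, 0.1772, 0.2691]
ee_rot: [-1.542, -2.736, 0.003]
force: [-0.0, -0.2, -2.1]
width: 0.342
gripper_force: 45.0
```

Call:
play_rows(
  increments="0 0 0 6.5 -1;0 0 0 6.5 -1;0 0 0 6.5 -1;0 0 0 6.5 -1;0 0 0 6.5 -1",
)

```text
clock: 6.33
position: [0.6415, 0.1772, 0.2694]
ee_rot: [-2.246, -2.195, 0.002]
force: [-0.0, -0.7, -1.9]
width: 0.342
gripper_force: 45.0
```

Call:
play_rows(
  increments="0 0 0 6.5 -1;0 0 0 0 -1;0 0 0 0 -1",
)

```text
clock: 6.58
position: [0.6416, 0.1772, 0.2695]
ee_rot: [-2.358, -2.076, 0.002]
force: [-0.8, 0.8, -1.8]
width: 0.342
gripper_force: 45.0
```

```bash
python3 - <<'E'
from h import *
p0,R,s=tcp(); print(np.round(p0,4),np.round(R,3).tolist(),s["clock"],np.round(s["joints"],2))
p=vision.get_image("wrist"); save(p,"w3.png")
for q in ("coupler","plug","lever_left"):
  for d in cut_out(q,p)[:3]:
    P=pts(p,d["mask"]); print(q,round(d["confidence"],2),d["point"],d["mask"].sum(),np.round(np.median(P,0),4),np.round(np.percentile(P,1,axis=0),3),np.round(np.percentile(P,99,axis=0),3))
P=pts(p,np.ones((400,640),bool)); m=(np.abs(P[:,2]-.1405)<.0025)&(np.hypot(*(P[:,:2]-[.643,.178]).T)<.04)
c,r=cv2.minEnclosingCircle(P[m][:,:2].astype(np.float32)); print(m.sum(),c,r,P[m].mean(0))
E
```

```text
[0.6416 0.1772 0.2695] [[0.127, 0.992, -0.001], [0.992, -0.127, -0.001], [-0.001, -0.001, -1.0]] 6.5833 [-0.8   0.55  0.75  1.44 -0.38  1.3  -0.15]
coupler 0.97 [173.1, 322.9] 2506 [0.6496 0.1911 0.1385] [0.622 0.162 0.059] [0.668 0.27  0.175]
plug 0.64 [238.3, 318.0] 3305 [0.6428 0.1872 0.2798] [0.626 0.171 0.231] [0.658 0.195 0.283]
plug 0.33 [20.0, 124.2] 2378 [0.4268 0.3921 0.028 ] [ 0.39   0.359 -0.002] [0.487 0.412 0.06 ]
lever_left 0.6 [126.1, 322.9] 760 [0.6521 0.2419 0.1593] [0.645 0.205 0.103] [0.665 0.27  0.176]
lever_left 0.53 [19.9, 125.8] 2327 [0.4268 0.3917 0.0281] [ 0.39   0.359 -0.001] [0.486 0.411 0.06 ]
594 (0.6460684537887573, 0.18713192641735077) 0.02818029187619686 [0.64619527 0.19046249 0.13969197]
```

View pics/w3.png

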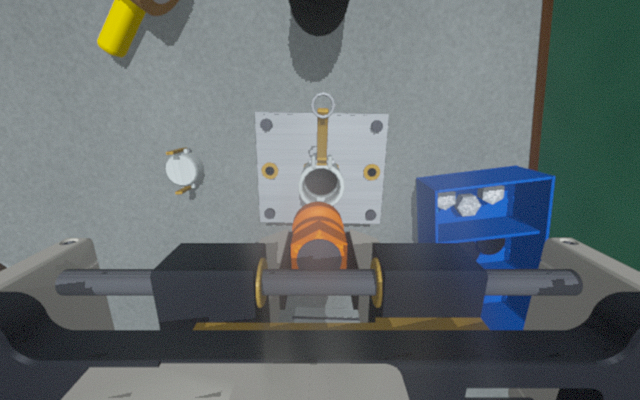

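Coupler at wrist (321,185), both levers raised, image aligned with the mould; the plug hides part of the rim. I'll back off 4 cm for a clear measurement.

Call:
play_rows(
  increments="-2 0 0 0 -1;-2 0 0 0 -1;0 0 0 0 -1;0 0 0 0 -1",
)

```text
clock: 7.12
position: [0.6369, 0.1357, 0.2707]
ee_rot: [2.363, 2.07, 0.001]
force: [0.5, 0.7, -2.2]
width: 0.338
gripper_force: 45.0
```

```bash
cat > m.py <<'E'
from h import *
from scipy.optimize import least_squares
p0,R,s=tcp(); print(np.round(p0,4),s["clock"])
p=vision.get_image("wrist"); save(p,"w4.png",(60,330,200,440),2.4)
P=pts(p,np.ones((400,640),bool))
m=(np.abs(P[:,2]-.1405)<.002)&(np.hypot(*(P[:,:2]-[.645,.182]).T)<.032)
A=P[m][:,:2]
c=A.mean(0)
# annulus fit: penalty outside 19..24.5
for c0 in (np.array([.645,.182]),c):
    f=lambda c:(lambda r:np.maximum(0,np.maximum(.019-r,r-.0245)))(np.hypot(*(A-c).T))*1000
    q=least_squares(f,c0,loss="soft_l1",f_scale=.5); print(m.sum(),"rim",q.x,q.cost)
m=np.abs(P[:,2]-.2815)<.003; m&=np.hypot(*(P[:,:2]-p0[:2]).T)<.03
B=P[m]; print("hex top",m.sum(),cv2.minAreaRect((B[:,:2]*1000).astype(np.float32)),np.round(R.T@(B.mean(0)-p0),4), (R.T@(B-p0).T).min(1),(R.T@(B-p0).T).max(1))
m=(P[:,2]>.055)&(P[:,2]<.063)&(np.hypot(*(P[:,:2]-[.645,.18]).T)<.13)
print("mould",m.sum(),cv2.minAreaRect((P[m][:,:2]*1000).astype(np.float32)))
for d in cut_out("lever_left",p)[:3]+cut_out("lever_right",p)[:3]:
    L=pts(p,d["mask"]); print(d["confidence"],d["point"],np.round(np.median(L,0),3),np.round(np.percentile(L,2,axis=0),3),np.round(np.percentile(L,98,axis=0),3))
E
python3 m.py
```

```text
[0.6369 0.1357 0.2707] 7.1167
788 rim [0.64454245 0.18196552] 247.98750658035317
788 rim [0.64454186 0.18196561] 247.98750652072798
hex top 2123 ((637.442626953125, 141.45877075195312), (24.853878021240234, 54.06841278076172), 80.91326141357422) [ 0.0056  0.     -0.0114] [-0.00694962 -0.02703194 -0.01375318] [ 0.01824769  0.02704865 -0.00778205]
mould 12120 ((644.38671875, 181.86746215820312), (145.98757934570312, 166.35464477539062), 81.7817153930664)
0.79 [76.7, 320.9] [0.652 0.242 0.159] [0.645 0.206 0.   ] [0.665 0.274 0.175]
0.68 [183.0, 317.0] [0.639 0.144 0.146] [0.634 0.129 0.139] [0.645 0.159 0.153]
```

View pics/w4.png

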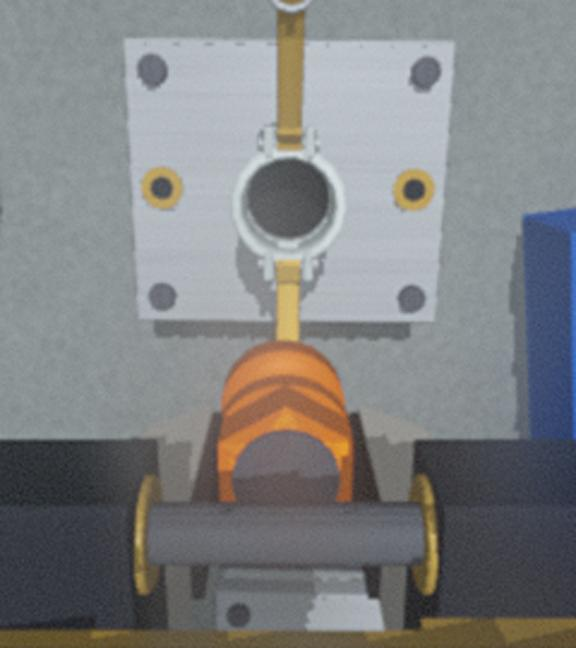

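Rim centre (0.6445, 0.1820) agrees with the mould centre, yaw 81.8°, and the plug is centred in the grip. I'm moving over it and descending to just above the rim.

Call:
play_rows(
  increments="2.3 0.1 0 1 -1;2.39 0.07 0 0 -1;0 0 3 0 -1;0 0 3 0 -1;0 0 1.6 0 -1",
)

```text
clock: 7.68
position: [0.6435, 0.1856, 0.1907]
ee_rot: [-2.375, -2.054, 0.005]
force: [-0.1, 1.1, -3.3]
width: 0.342
gripper_force: 45.0
```

Call:
play_rows(
  increments="0 0 0 0 -1;0 0 0 0 -1;0 0 0 0 -1",
)

```text
clock: 7.93
position: [0.6459, 0.1841, 0.1956]
ee_rot: [2.378, 2.051, 0.003]
force: [-0.1, -0.0, -1.0]
width: 0.344
gripper_force: 45.0
```

```bash
cat > m2.py <<'E'
from h import *
p0,R,s=tcp(); d=R.T@(np.array([.6445,.1820,0])-p0); print(np.round(p0,4),s["clock"],"tool-axes offset mm",np.round(d*1000,2),"nose z",p0[2]-.0423, "yaw x",np.degrees(np.arctan2(R[1,0],R[0,0])),s["force"])
E
python3 m2.py; python3 -c "
from h import *
p=vision.get_image('wrist'); save(p,'w5.png',(130,280,220,420),3)"
```

```text
[0.6459 0.1841 0.1956] 7.9333 tool-axes offset mm [ -2.38  -1.39 195.6 ] nose z 0.1533058459462769 yaw x 81.5448423892889 [-0.14176229 -0.00165496 -0.95127646]
```

View pics/w5.png

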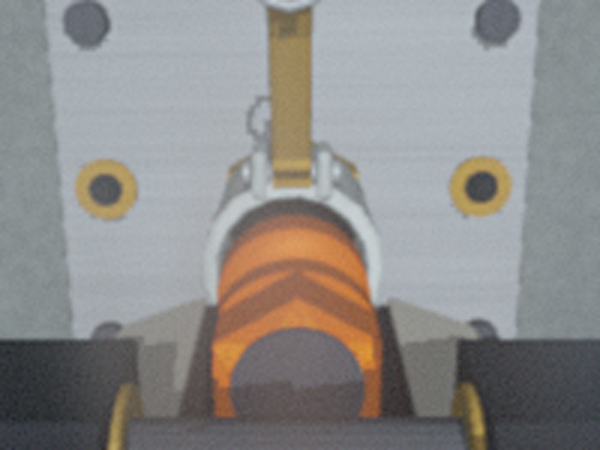

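I'll correct by the offset, settle, and re-measure while still.

Call:
play_rows(
  increments="-0.24 -0.1 0 0 -1;0 0 0 0 -1;0 0 0 0 -1;0 0 0 0 -1",
)

```text
clock: 8.32
position: [0.6438, 0.1814, 0.1948]
ee_rot: [2.38, 2.051, 0.001]
force: [0.0, -0.6, -2.5]
width: 0.345
gripper_force: 45.0
```

```bash
python3 m2.py; python3 m.py | grep -E "rim|mould|^0"
```

```text
[0.6438 0.1814 0.1948] 8.3167 tool-axes offset mm [  0.53   0.48 194.8 ] nose z 0.15249735519802873 yaw x 81.50406141942119 [ 0.01063146 -0.60831542 -2.52070516]
709 rim [0.64487353 0.18486602] 104.75021188214245
709 rim [0.64487352 0.18486602] 104.7502118821531
mould 14103 ((645.1620483398438, 187.72821044921875), (133.9733428955078, 166.91111755371094), 81.50387573242188)
0.88 [137.5, 318.7] [0.652 0.244 0.16 ] [0.644 0.206 0.059] [0.664 0.269 0.175]
0.7 [309.1, 317.7] [0.635 0.113 0.161] [0.629 0.106 0.156] [0.64  0.121 0.169]
```

Mould edges confirm centre (0.6445, 0.182). Lowering gently into the bore.

Call:
play_rows(
  increments="0.05 0.05 0.5 0 -1;0 0 0.5 0 -1;0 0 0.3 0 -1;0 0 0.2 0 -1;0 0 0 0 -1",
)

```text
clock: 8.88
position: [0.6444, 0.182, 0.1786]
ee_rot: [2.38, 2.051, -0.0]
force: [1.7, 1.3, -3.2]
width: 0.346
gripper_force: 44.9
```

```bash
python3 m2.py; python3 -c "
from cell import arm;s=arm.observe();print(s['ft_torque'])"
```

```text
[0.6444 0.182  0.1786] 8.8833 tool-axes offset mm [1.0000e-01 5.0000e-02 1.7863e+02] nose z 0.13632932292924982 yaw x 81.5118820372298 [ 1.72770015  1.30103585 -3.21802665]
[ 0.08939324 -0.46929307  0.00106956]
```

The nose is in the bore with little force. Continuing down toward the seal.

Call:
play_rows(
  increments="0 0 0.6 0 -1;0 0 0.6 0 -1;0 0 0.6 0 -1;0 0 0.4 0 -1;0 0 0 0 -1",
)

```text
clock: 9.3
position: [0.6432, 0.1817, 0.1557]
ee_rot: [-2.379, -2.05, 0.004]
force: [-0.6, -0.4, -2.4]
width: 0.343
gripper_force: 45.0
```

Call:
play_rows(
  increments="0 0 0.1 0 -1;0 0 0 0 -1",
)

```text
clock: 9.47
position: [0.6441, 0.1818, 0.1561]
ee_rot: [-2.38, -2.051, 0.0]
force: [0.3, -0.2, -2.7]
width: 0.339
gripper_force: 45.0
```

Call:
play_rows(
  increments="0 0 0.2 0 -1;0 0 0.1 0 -1;0 0 0 0 -1;0 0 0 0 -1",
)

```text
clock: 9.8
position: [0.6442, 0.1819, 0.1532]
ee_rot: [-2.38, -2.051, -0.0]
force: [-0.5, -0.5, -1.0]
width: 0.342
gripper_force: 45.0
```

Call:
play_rows(
  increments="0 0 0.1 0 -1;0 0 0 0 -1;0 0 0 0 -1",
)

```text
clock: 10.05
position: [0.6442, 0.1819, 0.1522]
ee_rot: [-2.38, -2.051, -0.0]
force: [-0.1, 0.4, -1.5]
width: 0.343
gripper_force: 45.0
```

Call:
play_rows(
  increments="0 0 0.1 0 -1;0 0 0 0 -1;0 0 0 0 -1",
)

```text
clock: 10.3
position: [0.6442, 0.1819, 0.1512]
ee_rot: [-2.38, -2.051, 0.0]
force: [0.7, -0.6, -1.8]
width: 0.346
gripper_force: 45.0
```

Call:
play_rows(
  increments="0 0 0.1 0 -1;0 0 0 0 -1;0 0 0 0 -1",
)

```text
clock: 10.55
position: [0.6442, 0.1818, 0.1502]
ee_rot: [-2.38, -2.051, 0.0]
force: [0.7, 0.3, -2.4]
width: 0.343
gripper_force: 45.0
```

Call:
play_rows(
  increments="0 0 0.07 0 -1;0 0 0 0 -1;0 0 0 0 -1",
)

```text
clock: 10.8
position: [0.6442, 0.1819, 0.1495]
ee_rot: [2.38, 2.051, 0.0]
force: [-0.1, -0.2, -2.1]
width: 0.343
gripper_force: 45.0
```

Call:
play_rows(
  increments="0 0 0.06 0 -1;0 0 0 0 -1;0 0 0 0 -1",
)

```text
clock: 11.05
position: [0.6443, 0.1819, 0.1492]
ee_rot: [2.38, 2.051, 0.001]
force: [-0.2, 0.6, 0.5]
width: 0.343
gripper_force: 45.0
```

Call:
play_rows(
  increments="0 0 0.06 0 -1;0 0 0 0 -1;0 0 0 0 -1",
)

```text
clock: 11.3
position: [0.6443, 0.182, 0.149]
ee_rot: [-2.38, -2.051, -0.001]
force: [-1.7, -0.1, 5.0]
width: 0.345
gripper_force: 45.0
```

Contact. Raising the push in small steps.

Call:
play_rows(
  increments="0 0 0.06 0 -1;0 0 0 0 -1;0 0 0 0 -1",
)

```text
clock: 11.55
position: [0.6444, 0.182, 0.1487]
ee_rot: [-2.38, -2.051, -0.001]
force: [-2.9, -0.4, 8.0]
width: 0.345
gripper_force: 45.0
```

Call:
play_rows(
  increments="0 0 0.06 0 -1;0 0 0 0 -1;0 0 0 0 -1",
)

```text
clock: 11.8
position: [0.6444, 0.182, 0.1484]
ee_rot: [-2.38, -2.051, -0.002]
force: [-4.7, -0.3, 9.1]
width: 0.343
gripper_force: 45.0
```

Call:
play_rows(
  increments="0 -0.04 0.08 0 -1;0 0 0 0 -1;0 0 0 0 -1",
)

```text
clock: 12.05
position: [0.6443, 0.182, 0.148]
ee_rot: [2.38, 2.051, 0.003]
force: [-4.8, -0.1, 12.4]
width: 0.339
gripper_force: 45.0
```

Call:
play_rows(
  increments="0 0 0.06 0 -1;0 0 0 0 -1;0 0 0 0 -1",
)

```text
clock: 12.3
position: [0.6444, 0.182, 0.1477]
ee_rot: [2.38, 2.051, 0.003]
force: [-4.2, -1.0, 13.9]
width: 0.34
gripper_force: 45.1
```

Call:
play_rows(
  increments="0 -0.03 0.08 0 -1;0 0 0 0 -1;0 0 0 0 -1",
)

```text
clock: 12.55
position: [0.6444, 0.182, 0.1473]
ee_rot: [2.379, 2.051, 0.004]
force: [-5.7, -0.4, 17.2]
width: 0.343
gripper_force: 45.1
```

Call:
play_rows(
  increments="0 0 0.06 0 -1;0 0 0 0 -1;0 0 0 0 -1",
)

```text
clock: 12.8
position: [0.6444, 0.1821, 0.147]
ee_rot: [2.38, 2.051, 0.005]
force: [-6.4, -0.6, 19.0]
width: 0.345
gripper_force: 45.1
```

About 20 N reached. I'll relax the push and release.

Call:
play_rows(
  increments="0 0.03 -0.1 0 -1;0 0.03 -0.08 0 -1;0 0 0 0 -1;0 0 0 0 -1",
)

```text
clock: 13.13
position: [0.6444, 0.182, 0.1471]
ee_rot: [-2.38, -2.051, -0.002]
force: [-2.7, -0.5, 8.3]
width: 0.341
gripper_force: 45.0
```

Call:
play_rows(
  increments="0 0 0 0 -0.2;0 0 0 0 -0.1;0 0 0 0 0;0 0 0 0 0.1;0 0 0 0 0.1",
)

```text
clock: 13.55
position: [0.6441, 0.1818, 0.1459]
ee_rot: [2.38, 2.051, -0.001]
force: [0.4, -0.0, -0.2]
width: 0.54
gripper_force: 0.0
```

Call:
play_rows(
  increments="0 0 -1 0 0.1;0 0 -2 0 0.1;0 0 -3 0 0.1;0 0 -3.5 0 0.1;0 0 0 0 0.1",
)

```text
clock: 13.97
position: [0.6474, 0.1815, 0.2488]
ee_rot: [2.377, 2.047, 0.014]
force: [1.0, -0.3, 1.0]
width: 0.549
gripper_force: 0.0
```

```bash
python3 m2.py; python3 - <<'E'
from h import *
p=vision.get_image("wrist"); save(p,"w6.png",(80,330,180,460),2)
P=pts(p,np.ones((400,640),bool)); 
m=(P[:,2]>.150)&(P[:,2]<.168)&(np.hypot(*(P[:,:2]-[.6445,.182]).T)<.019)
print("hextop",m.sum(),np.median(P[m],0),cv2.minEnclosingCircle((P[m][:,:2]*1000).astype(np.float32)))
B=P[m];A=np.c_[B[:,:2]-B[:,:2].mean(0),np.ones(len(B))];print("slope",np.linalg.lstsq(A,B[:,2],rcond=None)[0])
E
```

```text
[0.6474 0.1815 0.2488] 13.9667 tool-axes offset mm [ -0.84  -5.15 248.77] nose z 0.20650379446539535 yaw x 81.47419996546128 [ 0.98863183 -0.31323078  0.97475514]
hextop 1103 [0.64413715 0.18327583 0.1588998 ] ((643.82373046875, 181.97984313964844), 18.236846923828125)
slope [-0.0149206  -0.05549572  0.15865659]
```

View pics/w6.png

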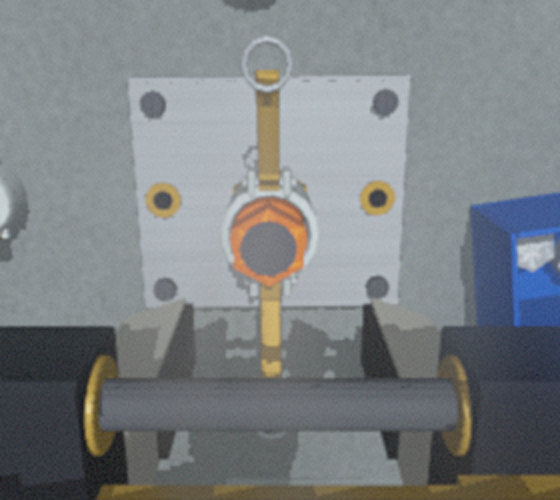

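The plug is seated upright, top at z 0.159, and both levers are up. Next, turn 90° so the fingers straddle along the levers, fully open.

Call:
play_rows(
  increments="0 0 0 -6.95 1;0 0 0 -6.95 1;0 0 0 -6.95 1;0 0 0 -6.95 1;0 0 0 -6.95 1",
)

```text
clock: 14.43
position: [0.6438, 0.1818, 0.2408]
ee_rot: [-1.651, -2.673, 0.001]
force: [0.3, -0.4, 0.7]
width: 0.861
gripper_force: 0.0
```

Call:
play_rows(
  increments="0 0 0 -6.95 1;0 0 0 -6.95 1;0 0 0 -6.95 1;0 0 0 -6.95 1;0 0 0 -6.95 1",
)

```text
clock: 14.85
position: [0.6438, 0.1818, 0.2408]
ee_rot: [-0.777, -3.043, 0.001]
force: [-0.6, -0.3, 0.6]
width: 0.996
gripper_force: 0.0
```

Call:
play_rows(
  increments="0 0 0 -6.95 1;0 0 0 -6.95 1;0 0 0 -6.95 1;0 0 0 0 1;0 0 0 0 1",
)

```text
clock: 15.27
position: [0.6439, 0.1817, 0.2409]
ee_rot: [-0.229, -3.133, -0.0]
force: [0.6, 0.1, 0.3]
width: 1.001
gripper_force: 0.0
```

```bash
python3 m2.py; python3 - <<'E'
from h import *
p0,R,s=tcp(); p=vision.get_image("wrist"); save(p,"w7.png")
C=np.array([.6445,.182,.135]); a=np.radians(81.8); ey=np.array([np.cos(a),np.sin(a),0]); ex=np.array([ey[1],-ey[0],0])
P=pts(p,np.ones((400,640),bool))-C
y,x,z=P@ey,P@ex,P[:,2]
for sg in (1,-1):
    m=(np.abs(x)<.008)&(sg*y>.03)&(sg*y<.095)&(z>-.03)&(z<.055)
    for k in range(30,95,10):
        q=m&(sg*y>k/1000)&(sg*y<(k+10)/1000)
        if q.sum()>3: print(sg,k,q.sum(),np.round(np.percentile(z[q],[10,50,90])*1000,1), np.round(np.median(x[q])*1000,1))
E
```

```text
[0.6439 0.1817 0.2409] 15.2667 tool-axes offset mm [ -0.66   0.38 240.9 ] nose z 0.19859905935184707 yaw x 171.63004699658256 [0.61428201 0.1474704  0.30966321]
1 30 171 [ 1.4 10.6 13.3] -2.6
1 40 147 [12.6 16.3 19. ] -1.3
1 50 142 [19.2 21.5 24.1] -0.6
1 60 174 [24.4 28.4 32.3] -0.9
1 70 131 [33.8 36.3 38.5] -0.2
1 80 75 [38.7 39.9 40.6] 0.6
-1 30 169 [-0.   9.8 11.8] -1.9
-1 40 137 [11.3 13.9 16. ] -0.9
-1 50 140 [16.2 18.2 20.1] -0.6
-1 60 150 [20.6 23.  25.7] -0.5
-1 70 178 [27.  31.4 34.1] -0.6
-1 80 42 [33.3 34.2 34.9] -0.2
-1 90 36 [33.6 34.5 35.3] 0.4
```

Levers at about 2.1 and 2.03 rad, nearly equal, and the tool is centred and aligned. Pressing both down with the fingertips.

Call:
play_rows(
  increments="-0.06 0.04 2 0 1;0 0 2.5 0 1;0 0 1.5 0 1;0 0 0.8 0 1;0 0 0.8 0 1",
)

```text
clock: 15.73
position: [0.6445, 0.1822, 0.1644]
ee_rot: [-0.226, -3.133, 0.001]
force: [0.5, 0.3, -0.2]
width: 1.001
gripper_force: 0.0
```

Call:
play_rows(
  increments="0 0 0.5 0 1;0 0 0.5 0 1;0 0 0.5 0 1;0 0 0.5 0 1;0 0 0 0 1",
)

```text
clock: 16.15
position: [0.6451, 0.1822, 0.1452]
ee_rot: [0.224, 3.133, 0.0]
force: [0.3, 0.1, -0.2]
width: 1.005
gripper_force: 0.0
```

```bash
python3 m2.py
```

```text
[0.6451 0.1822 0.1452] 16.15 tool-axes offset mm [  0.71  -0.29 145.25] nose z 0.10294913560047289 yaw x 171.8355403126244 [ 0.32535737  0.11824704 -0.18863742]
```

Call:
play_rows(
  increments="0 0 0.4 0 1;0 0 0.4 0 1;0 0 0.4 0 1;0 0 0.4 0 1;0 0 0 0 1",
)

```text
clock: 16.57
position: [0.6451, 0.1821, 0.1293]
ee_rot: [0.224, 3.133, 0.0]
force: [-0.2, 0.1, 0.4]
width: 1.0
gripper_force: 0.3
```

```bash
python3 m2.py; python3 - <<'E'
from h import *
p=vision.get_image("side"); c=cut_out("coupler",p)[0]["point"]; r,q=map(int,c); save(p,"s8.png",(r-50,r+50,q-60,q+60),5)
E
```

```text
[0.6451 0.1821 0.1293] 16.5667 tool-axes offset mm [  0.64  -0.18 129.33] nose z 0.08702556891887017 yaw x 171.83589819193222 [-0.24108261  0.14901909  0.38872623]
```

View pics/s8.png

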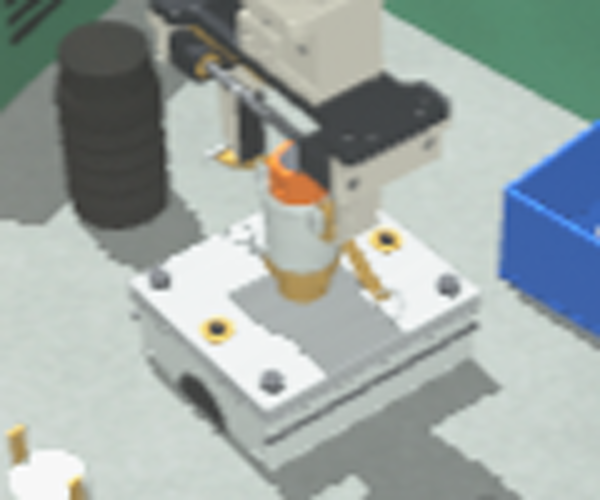

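The right lever is down to about 1.1 rad; the left is less clear behind the finger at (235,155). I'll check it by depth.

```bash
cat > lev.py <<'E'
from h import *
C=np.array([.6445,.182,.135]); a=np.radians(81.8); ey=np.array([np.cos(a),np.sin(a),0]); ex=np.array([ey[1],-ey[0],0])
for n in ("side","top","wrist"):
    p=vision.get_image(n); f=p["frame"]; hsv=cv2.cvtColor(f,cv2.COLOR_RGB2HSV)
    m=(hsv[...,0]>12)&(hsv[...,0]<30)&(hsv[...,1]>90)
    P=pts(p,m)-C; y,x,z=P@ey*1e3,P@ex*1e3,P[:,2]*1e3
    for sg in (1,-1):
        Y=sg*y-25; k=(np.abs(x)<9)&(Y>2)&(Y<75)&(z>-68)&(z<45)&(np.hypot(Y,z)>28)
        if k.sum()>4: print(n,sg,k.sum(),"far angle pct",np.round(np.percentile(np.arctan2(Y[k],-z[k]),[10,50,90]),2),"Y,z med",np.round([np.median(Y[k]),np.median(z[k])],1))
E
python3 lev.py
```

```text
side 1 5 far angle pct [1.13 1.17 1.2 ] Y,z med [ 45.9 -19.1]
side -1 25 far angle pct [1.04 1.09 1.16] Y,z med [ 40.  -21.3]
wrist 1 146 far angle pct [1.17 1.19 1.2 ] Y,z med [ 50.1 -20.4]
wrist -1 269 far angle pct [1.03 1.06 1.08] Y,z med [ 45.  -25.2]
```

Both levers are at about 1.0 rad, near enough together. Going down to the closing height.

Call:
play_rows(
  increments="0 0 0.4 0 1;0 0 0.4 0 1;0 0 0.3 0 1;0 0 0.3 0 1;0 0 0 0 1",
  grip_force=20,
)

```text
clock: 17.23
position: [0.6447, 0.1822, 0.1147]
ee_rot: [-0.223, -3.133, 0.0]
force: [1.1, 0.2, 0.9]
width: 1.0
gripper_force: 0.8
```

Call:
play_rows(
  increments="0 0 0.3 0 1;0 0 0.2 0 1;0 0 0.2 0 1;0 0 0 0 1;0 0 0 0 1",
)

```text
clock: 17.65
position: [0.6445, 0.1822, 0.1077]
ee_rot: [-0.223, -3.133, 0.0]
force: [0.7, 0.1, 0.2]
width: 0.999
gripper_force: 0.4
```

```bash
python3 m2.py;python3 lev.py
```

```text
[0.6445 0.1822 0.1077] 17.65 tool-axes offset mm [-1.0000e-01 -1.7000e-01  1.0769e+02] nose z 0.06538594135169212 yaw x 171.85795217041206 [0.67564516 0.08824224 0.24913537]
side -1 16 far angle pct [0.54 0.59 0.64] Y,z med [ 26.2 -40.6]
wrist -1 54 far angle pct [0.51 0.54 0.58] Y,z med [ 27.9 -47.1]
```

Both at about 0.5. Closing slowly with a limited grip force.

Call:
play_rows(
  increments="0 0 0 0 0.9;0 0 0 0 0.8;0 0 0 0 0.7;0 0 0 0 0.6;0 0 0 0 0.6",
  grip_force=25,
)

```text
clock: 18.22
position: [0.6444, 0.182, 0.1077]
ee_rot: [-0.223, -3.133, 0.001]
force: [0.1, -0.4, -4.6]
width: 0.802
gripper_force: 5.0
```

Call:
play_rows(
  increments="0 0 0 0 0.5;0 0 0 0 0.45;0 0 0 0 0.4;0 0 0 0 0.35;0 0 0 0 0.3",
)

```text
clock: 18.63
position: [0.6441, 0.18, 0.1076]
ee_rot: [-0.225, -3.132, 0.004]
force: [-1.6, -5.7, -6.8]
width: 0.687
gripper_force: 25.0
```

Call:
play_rows(
  increments="0 0 0 0 0.25;0 0 0 0 0.25;0 0 0 0 0.25;0 0 0 0 0.25",
)

```text
clock: 18.97
position: [0.6441, 0.18, 0.1075]
ee_rot: [-0.225, -3.132, 0.004]
force: [-0.7, -5.7, -6.1]
width: 0.69
gripper_force: 25.0
```

```bash
python3 m2.py;python3 lev.py
```

```text
[0.6441 0.18   0.1075] 18.9667 tool-axes offset mm [ -0.3    2.32 107.54] nose z 0.06524950743275512 yaw x 171.78360269663426 [-0.72379533 -5.7360849  -6.1211129 ]
side -1 18 far angle pct [0.12 0.17 0.21] Y,z med [  7.8 -48.1]
wrist 1 55 far angle pct [0.07 0.11 0.14] Y,z med [  4.2 -41.1]
```

Width 63 mm means home. I'll recentre, give a brief 29 N squeeze, then open and withdraw.

Call:
play_rows(
  increments="0 -0.1 0.03 0 0.25;0 -0.1 0 0 0.25;0 0 0 0 0.25;0 0 0 0 0.25",
  grip_force=29,
)

```text
clock: 19.45
position: [0.6441, 0.1801, 0.1075]
ee_rot: [-0.223, -3.133, 0.001]
force: [-1.0, -1.4, -7.1]
width: 0.69
gripper_force: 29.0
```

Call:
play_rows(
  increments="0 0 0 0 0.5;0 0 0 0 0.6;0 0 0 0 0.6;0 0 0 0 0.6;0 0 0 0 0.6",
)

```text
clock: 19.87
position: [0.6449, 0.1807, 0.1084]
ee_rot: [0.222, 3.133, 0.001]
force: [0.4, 0.9, -0.1]
width: 0.803
gripper_force: 0.0
```

Call:
play_rows(
  increments="0 0 -1 0 0.6;0 0 -2 0 0.6;0 0 -3 0 0.6;0 0 -4 0 0.6;0 0 -4 0 0.6",
)

```text
clock: 20.28
position: [0.6439, 0.18, 0.2497]
ee_rot: [-0.223, -3.133, 0.001]
force: [1.6, 0.2, 0.3]
width: 0.8
gripper_force: 0.0
```

Call:
play_rows(
  increments="3 0 0 0 0.6;3 0 0 0 0.6;3 0 0 0 0.6;3 0 0 0 0.6;0 0 0 0 0.6",
)

```text
clock: 20.7
position: [0.5207, 0.1987, 0.2487]
ee_rot: [-0.218, -3.131, -0.003]
force: [-0.2, 0.4, -0.0]
width: 0.799
gripper_force: 0.0
```

```bash
python3 m2.py;python3 lev.py; python3 - <<'E'
from h import *
p=vision.get_image("side"); c=cut_out("coupler",p)[0]["point"]; r,q=map(int,c); save(p,"s9.png",(100,260,260,460),4)
P=pts(p,np.ones((400,640),bool)); m=(P[:,2]>.150)&(P[:,2]<.168)&(np.hypot(*(P[:,:2]-[.6445,.182]).T)<.019); print(np.median(P[m],0))
E
```

```text
[0.5207 0.1987 0.2487] 20.7 tool-axes offset mm [-1.2568e+02  2.4000e-01  2.4832e+02] nose z 0.20640035735109716 yaw x 172.04628275000536 [-0.20589857  0.40184281 -0.00797079]
side -1 25 far angle pct [0.12 0.17 0.28] Y,z med [  8.6 -43.8]
[0.64051967 0.17902848 0.15913395]
```

View pics/s9.png

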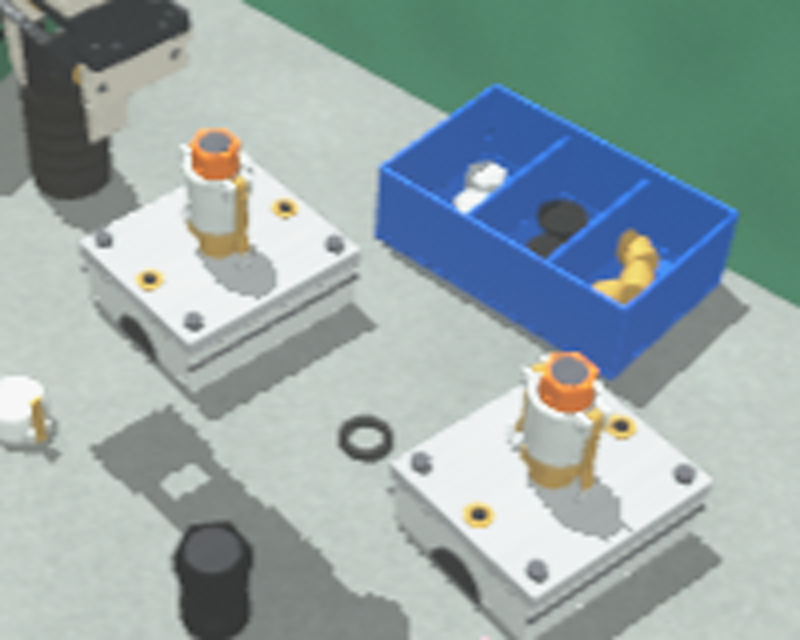

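Right lever hangs home at (240,215), and the plug looks like the one in the finished mould. One quick numeric check of the left lever and of the plug height against the finished coupler.

```bash
python3 - <<'E'
from h import *
for n in ("side","top","wrist"):
    p=vision.get_image(n); f=cv2.cvtColor(p["frame"],cv2.COLOR_RGB2HSV); P=pts(p,np.ones((400,640),bool))
    for c in ([.6445,.181],[.622,-.145]):
        m=(np.hypot(*(P[:,:2]-c).T)<.05)
        k=m&(P[:,2]>.15)&(P[:,2]<.175); print(n,c,k.sum(),np.round(np.percentile(P[k,2],[50,80,95]),4) if k.sum() else "")
C=np.array([.6440,.1803,.135]); a=np.radians(81.8); ey=np.array([np.cos(a),np.sin(a),0]); ex=np.array([ey[1],-ey[0],0])
Q=P-C; y,x,z=Q@ey*1e3,Q@ex*1e3,Q[:,2]*1e3
for sg in (1,-1):
    for zz in range(-60,10,10):
        k=(np.abs(x)<7)&(sg*y>20)&(sg*y<70)&(z>zz)&(z<zz+10)
        if k.sum()>2: print(sg,zz,k.sum(),"outer y",np.round(np.percentile(sg*y[k],[50,95]),1))
E
```

```text
side [0.6445, 0.181] 99 [0.1586 0.1609 0.163 ]
side [0.622, -0.145] 130 [0.1585 0.1599 0.161 ]
top [0.6445, 0.181] 76 [0.1592 0.1609 0.163 ]
top [0.622, -0.145] 86 [0.1579 0.1601 0.163 ]
wrist [0.6445, 0.181] 797 [0.1588 0.1597 0.1602]
wrist [0.622, -0.145] 0 
1 -60 22 outer y [34.1 39.3]
1 -10 4 outer y [32.9 34.5]
1 0 117 outer y [26.7 32.2]
-1 -60 18 outer y [32.4 36.5]
-1 0 86 outer y [24.8 28.6]
```

```bash
python3 -c "
from cell import job; print(job.sign_off())"
```

```text
the job is handed in; nothing more can be done
None
```

I set the orange plug in the open coupler and pressed it onto the seal with about 20 N. Both cam arms then closed to 63 mm across, the home width, and I let go, backed the arm clear and handed the job in at about 21 s; the verdict was not returned.

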